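Start the hand screw in the deep well of the fin-box jig

TASK

Take the orange-headed hand screw out of its wooden parking block and lower it slowly, never letting it drop, into the deep round well of the blue tower on the fin-box jig. Find the thread by feel under light downward pressure and screw it in clockwise until its black flange sits fully home on the tower's rim, then let go. Do not cross-thread or force it: the tower and its thread must never feel more than 30 N; leave the bottle, the jar and the sanding block alone.

Things in the scene. Friction and masses are not known exactly. Their poses are not given: they have to be found in the camera images.
- screw_head (a point): Centre of the loose hand screw's orange square head, where it is grasped: 26 x 26 mm (flats face this frame's x and y), 44 mm tall. On the screw's axis, 27 mm above the underside of the black round flange (44 mm across, 5 mm thick) that the head stands on. z points from tip to head. At the start the screw (about 160 g) stands upright in the parking block, flange on its top.
- screw: The hand screw as a whole. Origin on its axis at the underside of the black flange, 27 mm below the head's centre; same axes. Below it a steel stem, 20 mm across, reaches 66.5 mm down; its top is a centring shoulder 27.8 mm across, 6 mm high, then an 8 mm taper. Keep the head over the well's axis while turning (let go half-way it leans), or the shoulder wedges in the mouth.
- screw_pin (a point): Centre of the square-edged cross pin near the stem's lower end, 62 mm below the flange's underside: 28 mm long along this frame's x, 3.5 mm wide, 5 mm tall. Its two ends, standing 4 mm out of the stem, are the screw's thread.
- jig: The fixed fin-box jig: aluminium base plate 160 x 130 x 18 mm (x, y, z) with a blue square tower, 68 x 68 mm and 80 mm tall, in its middle. Origin on the well's axis at the underside of the base plate, on the table. The thread in the tower belongs to it.
- well_mouth (a point): Centre of the well's mouth in the plane of the blue tower's top rim, 98 mm above the table; z points up along the well's axis. The well is 30.6 mm across with a 2.5 mm chamfer and 80 mm deep. Home: the screw's flange lies on this rim; turned more than 0.5 rad farther it binds. Friction keeps the screw where it is let go.
- thread (a point): Point on the well's axis at the top of the brass thread, 45 mm below the rim. Two-start, right-hand, 30 mm a turn (4.8 mm a radian), 22 mm bore for the stem. It is turned to an unknown angle (this frame does not show it), alike every half turn. So the screw, set in, first rests with its flange 5 to 20 mm above the rim; home is then 1 to 4.2 rad of clockwise turning (seen from above) away.
- rib_start (a point): Point on the axis at the level where the pin, kept lightly pressed (about 5 N), passes under the next rib's blunt end, flange then 5 mm above the rim; play 1.4 mm. Held up while turned, it jams there. When set in, the pin may also stand wedged beside such an end, and turning clockwise would force it. Free it first: turn back (anticlockwise) until it drops, then 0.4 rad more.
- holder: Fixed wooden parking block, 75 x 75 mm, 78 mm tall, with an upright round hole of 33 mm in which the screw stands. Origin at the centre of its underside.
- resin_bottle: White bottle with a red cap, 60 mm across, 170 mm tall, loose; origin at the centre of its underside. Leave alone.
- filler_jar: White jar with a blue cap, 68 mm across, 75 mm tall, loose; origin at the centre of its underside. Leave alone.
- sanding_block: Cork sanding block with a red sole, 60 x 110 x 29 mm, loose; origin at the centre of its underside. Leave alone.
Things that resemble listed ones, but are neither listed nor needed, are in the scene too. There is more than one size of the screw; the job needs the largest.

How it is judged:
By the outcome, as a careful person would: the job done as asked, in the order asked, and still so for the second after the job is handed in, with the robot touching nothing.
It also fails if it takes over 72 s, if anything falls off the work surface, if the arm or the gripper's body presses on something with over 40 N, if the wrist force passes 120 N, or if a joint passes its speed limit or range.

ROBOT

A 7-joint arm with a two-finger parallel gripper is mounted at the origin on the work surface. World frame = base frame: x ahead of the robot, y to its left, z up, the work surface at z = 0. Lengths are in m, angles in rad, forces in N, time in s.
With the tool pointing down it reaches from about 0.4 to 0.85 m from the base axis. Payload 10.4 kg.
Tool frame: the origin (TCP) lies midway between the tips of the shut fingers; the grasp point (between the pads) lies 19 mm behind it; z points along the fingers, x is the direction in which the jaws open and shut, and the axes are right-handed (so a half turn about z gives the same grasp; the last joint's range is limited). The gripper opens to 85 mm and grips with 20 to 120 N. Pads are 22 mm wide; open, the fingers measure 114 mm over their backs; the gripper's body (76 mm by 85 mm) begins 54 mm behind the grasp point. The pads swing forward as they close: fully open they stand 13 mm farther back than shut.
Start: joints at [1.241, 0.332, -0.065, 1.46, 0.022, 1.35, -0.088], TCP at [0.189, -0.596, 0.231] pointing down, gripper open.
Joint ranges: [-2.6, 2.6], [-0.5, 2.12], [-1.47, 1.34], [0.16, 2.42], [-1.27, 4.41], [0.06, 2.06], [-2.6, 2.6]. Speed limits (rad/s): [2.22, 2.22, 2.79, 2.79, 3.14, 3.14, 3.14].

INTERFACE

Orientations are given as a unit quaternion [x, y, z, w].
In Python, from workcell import monitor, eyes, ticket, models gives the robot as it stands.
- The arm moves only by the tool servo_tool, never from a script. Its argument "motion" is a list of rows, each a list of 7 numbers: the opening, from 0 (shut) to 1 (fully open), then the shift along the tool's x, y, z in m, then the turn, a rotation vector about the tool's x, y, z in degrees. In form: [[fingers, tx, ty, tz, rx, ry, rz], ...]. A call has 1 to 20 rows; each row is the pose to reach, as a shift and turn from the pose commanded when the call began, along the tool's axes at that moment; what a row does not reach only later rows make up. A row lasts 1/8 s, in which the tool goes at most 62.5 mm and 10.7 degrees, less where a joint would pass 70% of its speed; a pose out of reach is approached as far as the arm can. A call with a gripper value outside its range is refused whole. The fingers move at their own pace and stop on an object; "grip_force" is the grip in N (left out, the last holds). Time passes only in rows, so rows that repeat a pose let the fingers close. It gives the time, the measured TCP pose, the force and the opening at its end, in the units of the state.
- monitor.get_obs(): the state, without advancing time (a new reading comes with each control period).
- eyes.camera(name): name is "scene" or "top" or "wrist"; returns (picture, depth): 480x640x3 uint8, blue, green, red; 480x640 float32, m along the optical axis (not along the pixel's ray), 0 where there is no reading.
- eyes.camera_info(name): a dict with "intrinsics" (3x3 intrinsics, pixels), "extrinsics" (4x4, takes a point from world to camera coordinates); the wrist camera has in their place "tool_from_camera" (4x4, takes a point from camera to tool coordinates, whose origin is the TCP and whose axes are the tool frame's). Camera axes: x right, y down, z forward; pixel columns grow to the right and rows downward; lengths in m; the calibration is good to about 2 mm. A picture is of the moment at which its call begins: read the wrist's pose just before it. camera_info takes no time and is no camera call.
- ticket.hand_in(): hands the job in, once; it reports no verdict.
Trained networks look in the newest picture that a camera, given by its name, has taken for a name from the list of things; names that differ only in an ending like _2 or _b are one class to them, and where a whole thing is asked for, a point or a joint stands for the part that bears it (a point fixed in the world has none). Each returns a list of dicts, best first, with "confidence" (0 to 1); they miss things now and then, are a little off and sometimes report something else, mostly with a low value. They report only what shows in the picture. A call takes as long as a camera call. They do not tell look-alikes from the thing itself.
- models.boxes_of(camera, thing): "point" ([x, y, z] in m, in the coordinates of the camera as it stood for that picture, good to about 4 mm: the middle of the surface that is visible of it).
The state is a dict: "clock": time; "joint_pos": joint angles; "joint_velocities": joint speeds; "tau": joint torques, N m; "position": TCP position; "ee_rot": TCP orientation; "ft_force": force on the tool from outside, world axes, zero at the start; "torque": the same for the moment, N m; "grip_width": opening from 0.0 (shut) to 1.0 (fully open).
Only numpy, scipy, OpenCV 4.12 (cv2) and the standard library are available. Lean on these libraries where they do the work, as an engineer would, in place of code of your own. Each camera call takes 0.05 s, during which the arm holds its last target. There are 200 camera calls.

## Working session

There is one attempt and no reset: what is moved stays moved. The work goes in short steps, Python scripts to look and compute and a tool call to move; the robot and the scene stay as the last step left them, time stands still between calls to the robot, and variables do not carry over. Pictures are saved under pics/ and viewed, about 8 in all and at most 12, crops included, and the job is handed in when it is done.

Besides the shell and the picture viewer there is one more tool, called as a command line: name --pt "numbers of a row" for each row, then --argument value for the rest. servo_tool: Moves the arm, as the interface text tells. Its arguments: {"type":"object","properties":{"motion":{"type":"array"},"grip_force":{"type":"number"}},"required":["motion"]}

```bash
ls; mkdir -p pics
cat > h.py <<'E'
import numpy as np, cv2
from scipy.spatial.transform import Rotation as R
from workcell import monitor, eyes, ticket, models
def tool():
    o=monitor.get_obs(); T=np.eye(4); T[:3,:3]=R.from_quat(o["ee_rot"]).as_matrix(); T[:3,3]=o["position"]; return T
def w_from_c(name):
    i=eyes.camera_info(name)
    return (tool()@np.array(i["tool_from_camera"])) if name=="wrist" else np.linalg.inv(np.array(i["extrinsics"]))
def shot(name,fn=None):
    T=w_from_c(name); p,d=eyes.camera(name)
    if fn: cv2.imwrite("pics/"+fn,p)
    return p,d,T,np.array(eyes.camera_info(name)["intrinsics"])
def find(name,T,things):
    for t in things:
        for r in models.boxes_of(name,t):
            if r["confidence"]>.2:
                c=np.array(r["point"]); print(name,t,round(r["confidence"],2),(T[:3,:3]@c+T[:3,3]).round(3))
def cloud(d,T,K):
    v,u=np.mgrid[:d.shape[0],:d.shape[1]]
    P=np.stack([(u-K[0,2])/K[0,0]*d,(v-K[1,2])/K[1,1]*d,d],-1)
    P=P@T[:3,:3].T+T[:3,3]; P[d<=0]=np.nan; return P
E
python3 - <<'E'
from h import *
ims=[]
for n in("scene","top"):
    p,d,T,K=shot(n); find(n,T,["screw_head","holder","jig","resin_bottle","filler_jar","sanding_block"]); ims.append(p)
    print(n,T.round(3).tolist(),K.tolist())
cv2.imwrite("pics/a.png",ims[0]);cv2.imwrite("pics/b.png",ims[1])
o=monitor.get_obs();print({k:np.round(v,3) for k,v in o.items()})
E
```

```text
pics
scene screw_head 0.83 [ 0.51  -0.179  0.104]
scene screw_head 0.71 [ 0.501 -0.266  0.059]
scene screw_head 0.55 [ 0.603 -0.161  0.064]
scene holder 0.85 [ 0.539 -0.161  0.063]
scene holder 0.44 [0.583 0.157 0.02 ]
scene jig 0.8 [0.585 0.155 0.021]
scene resin_bottle 0.78 [0.57  0.392 0.084]
scene resin_bottle 0.62 [0.579 0.154 0.023]
scene resin_bottle 0.45 [ 0.514 -0.174  0.098]
scene filler_jar 0.61 [ 0.659 -0.344  0.055]
scene sanding_block 0.66 [ 0.761 -0.039  0.028]
scene [[-0.229, 0.528, -0.818, 1.394], [0.973, 0.108, -0.203, 0.171], [-0.019, -0.843, -0.538, 0.603], [0.0, 0.0, 0.0, 1.0]] [[456.6043391879954, 0.0, 312.01709552174253], [0.0, 456.6043391879954, 246.47331572275124], [0.0, 0.0, 1.0]]
top screw_head 0.72 [ 0.504 -0.176  0.12 ]
top screw_head 0.53 [ 0.596 -0.159  0.08 ]
top screw_head 0.45 [ 0.49  -0.268  0.08 ]
top jig 0.68 [0.551 0.154 0.019]
top resin_bottle 0.77 [0.553 0.381 0.115]
top filler_jar 0.87 [ 0.631 -0.352  0.078]
top sanding_block 0.94 [ 0.745 -0.04   0.033]
top [[-0.022, -0.997, 0.071, 0.531], [-1.0, 0.023, 0.008, -0.013], [-0.01, -0.071, -0.997, 1.28], [0.0, 0.0, 0.0, 1.0]] [[558.3061534947399, 0.0, 306.8494383147424], [0.0, 558.3061534947399, 240.56495132403066], [0.0, 0.0, 1.0]]
{'clock': np.float64(0.7), 'joint_pos': array([ 1.241,  0.332, -0.065,  1.46 ,  0.022,  1.35 , -0.089]), 'joint_velocities': array([ 0.001, -0.001,  0.001,  0.   , -0.001, -0.002, -0.   ]), 'tau': array([ 0.0000e+00, -6.2509e+01,  5.0000e-02, -3.9178e+01,  1.7000e-02,
        2.0000e-03, -0.0000e+00]), 'position': array([ 0.189, -0.596,  0.231]), 'ee_rot': array([ 0.807, -0.591,  0.   ,  0.   ]), 'ft_force': array([ 0.386,  0.192, -0.828]), 'torque': array([-0.04 , -0.091, -0.026]), 'grip_width': np.float64(0.997)}
```

View pics/a.png

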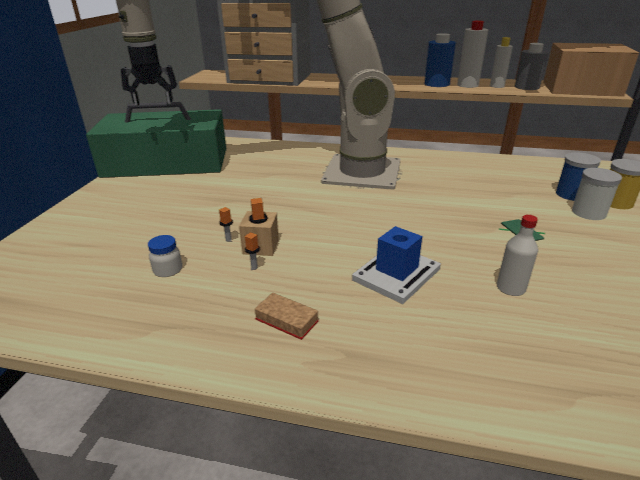

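View pics/b.png

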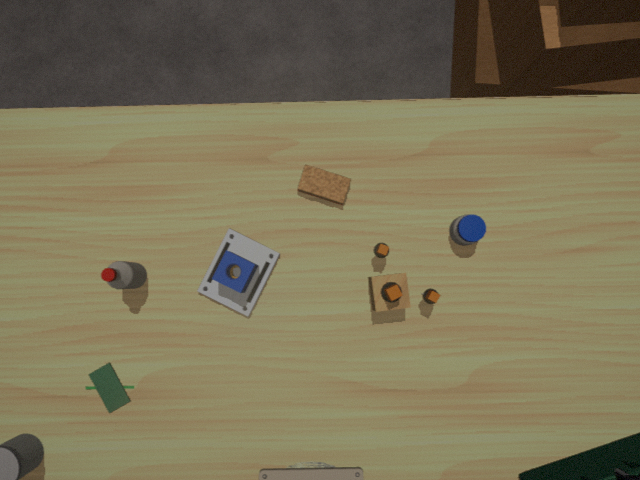

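The largest screw is in the block at top (392,292), with smaller look-alikes at (382,250) and (431,296). The jig is at top (237,272), with its tower at about (0.55, 0.15). I'll move the wrist camera over the holder.

servo_tool --pt "1 -0.034 -0.048 -0.03 0 0 0" --pt "1 -0.068 -0.095 -0.07 0 0 0" --pt "1 -0.101 -0.143 -0.07 0 0 0" --pt "1 -0.135 -0.19 -0.07 0 0 0" --pt "1 -0.169 -0.238 -0.07 0 0 0" --pt "1 -0.203 -0.285 -0.07 0 0 0" --pt "1 -0.236 -0.333 -0.07 0 0 0" --pt "1 -0.27 -0.38 -0.07 0 0 0" --pt "1 -0.304 -0.428 -0.07 0 0 0" --pt "1 -0.304 -0.428 -0.07 0 0 0" --pt "1 -0.304 -0.428 -0.07 0 0 0"

```text
clock: 2.08
position: [0.5048, -0.1773, 0.3012]
ee_rot: [0.807, -0.591, 0.0, 0.0]
ft_force: [0.2, -0.0, -0.2]
grip_width: 1.001
```

Run:
```python
from h import *
p,d,T,K=shot("wrist","c.png"); find("wrist",T,["screw_head","holder"])
print(np.array(eyes.camera_info("wrist")["tool_from_camera"]).round(3).tolist(),K.round(1).tolist())
o=monitor.get_obs();print({k:np.round(v,3) for k,v in o.items() if k in("clock","joint_pos","position","ee_rot","ft_force")})
P=cloud(d,T,K)
hsv=cv2.cvtColor(p,cv2.COLOR_BGR2HSV)
m=(hsv[...,0]<14)&(hsv[...,1]>180)&(hsv[...,2]>90)
n,l,s,c=cv2.connectedComponentsWithStats(m.astype(np.uint8))
for i in range(1,n):
    if s[i,4]>200:
        Q=P[l==i]; Q=Q[~np.isnan(Q[:,0])]; z=np.percentile(Q[:,2],95); t=Q[Q[:,2]>z-.006]
        (cx,cy),wh,a=cv2.minAreaRect((t[:,:2]*1000).astype(np.float32)); print(s[i],c[i].round(),z.round(4),(cx,cy),wh,a)
```

```text
wrist screw_head 0.64 [ 0.491 -0.263  0.073]
wrist screw_head 0.63 [ 0.598 -0.169  0.082]
wrist screw_head 0.59 [ 0.509 -0.176  0.122]
wrist holder 0.68 [ 0.517 -0.181  0.081]
[[1.0, 0.0, -0.0, 0.0], [-0.0, 0.949, 0.315, -0.081], [0.0, -0.315, 0.949, -0.141], [0.0, 0.0, 0.0, 1.0]] [[422.4, 0.0, 323.2], [0.0, 422.4, 238.2], [0.0, 0.0, 1.0]]
{'clock': np.float64(2.225), 'joint_pos': array([ 0.68 ,  0.135, -0.469,  1.567,  0.062,  1.455, -1.06 ]), 'position': array([ 0.504, -0.178,  0.301]), 'ee_rot': array([ 0.806, -0.592,  0.   ,  0.   ]), 'ft_force': array([-0.256,  0.118,  0.827])}
```

View pics/c.png

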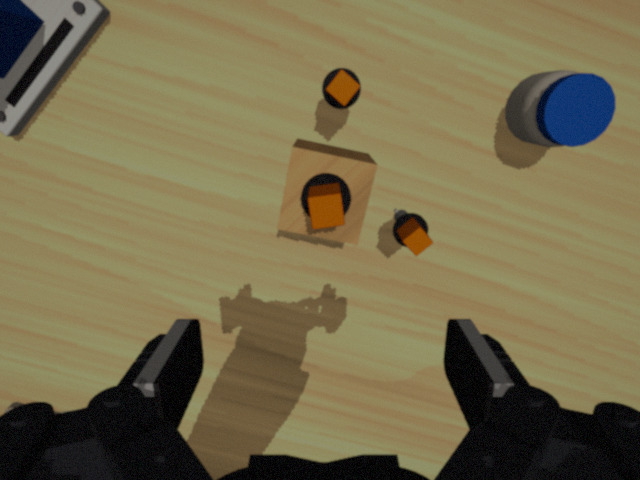

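```bash
cat >> h.py <<'E'
def tops(p,P,zlo,zhi,minpx=60):
    hsv=cv2.cvtColor(p,cv2.COLOR_BGR2HSV); m=(hsv[...,0]<16)&(hsv[...,1]>200)&(hsv[...,2]>100)
    m&=np.nan_to_num(P[...,2])>zlo; m&=np.nan_to_num(P[...,2])<zhi
    n,l,s,c=cv2.connectedComponentsWithStats(m.astype(np.uint8))
    for i in range(1,n):
        if s[i,4]>minpx:
            t=P[l==i]; (cx,cy),wh,a=cv2.minAreaRect((t[:,:2]*1000).astype(np.float32))
            print("top",s[i,4],c[i].round(1),"z",np.median(t[:,2]).round(4),"c",(round(cx,1),round(cy,1)),"mean",(t[:,:2].mean(0)*1000).round(1),np.round(wh,1),"ang",round(a,1))
def box(P,c,r,zlo,zhi):
    m=(abs(P[...,0]-c[0])<r)&(abs(P[...,1]-c[1])<r)&(P[...,2]>zlo)&(P[...,2]<zhi)
    t=P[m]; (cx,cy),wh,a=cv2.minAreaRect((t[:,:2]*1000).astype(np.float32)); print("box",len(t),np.median(t[:,2]).round(4),(round(cx,1),round(cy,1)),np.round(wh,1),round(a,1))
E
python3 - <<'E'
from h import *
p,d,T,K=shot("wrist"); P=cloud(d,T,K)
print(cv2.cvtColor(p,cv2.COLOR_BGR2HSV)[[190,215],[326,326]],P[215,326],P[195,325],P[160,340])
tops(p,P,.115,.14); tops(p,P,.06,.1); box(P,(.505,-.177),.07,.07,.083)
p,d,T,K=shot("top"); P=cloud(d,T,K); tops(p,P,.115,.14,30); box(P,(.55,.155),.08,.09,.105)
E
```

```text
[[ 12 246  89]
 [ 16 252 151]] [ 0.49980016 -0.18232631  0.12520131] [ 0.51471564 -0.1767998   0.12533498] [ 0.537647   -0.18328805  0.07723934]
top 333 [324.7 209. ] z 0.1256 c (503.3, -180.2) mean [ 504.  -179.9] [25.9 25.7] ang 26.1
top 90 [411.8 236.6] z 0.0871 c (493.6, -267.8) mean [ 493.8 -264.3] [16.  19.2] ang 62.7
box 5672 0.077 (503.0, -180.6) [75.8 75.2] 5.8
box 876 0.1001 (553.4, 154.7) [68.5 67.1] 62.3
```

servo_tool --pt "1 0 0 0 0 0 -10" --pt "1 0 0 0 0 0 -20" --pt "1 0 0 0 0 0 -30" --pt "1 0 0 0 0 0 -40" --pt "1 0 0 0 0 0 -50" --pt "1 0 0 0 0 0 -60" --pt "1 0 0 0 0 0 -70" --pt "1 0 0 0 0 0 -80" --pt "1 0 0 0 0 0 -90" --pt "1 0 0 0 0 0 -94.5" --pt "1 0 0 0 0 0 -94.5"

```text
clock: 3.7
position: [0.5047, -0.1773, 0.3013]
ee_rot: [0.982, 0.191, -0.0, 0.0]
ft_force: [0.1, 0.7, 0.0]
grip_width: 1.0
```

Run:
```python
from h import *
print(monitor.get_obs()["joint_pos"].round(3)); T=tool(); print(T.round(4), "target in tool", (T[:3,:3].T@(np.array([.5033,-.1802,.130])-T[:3,3])).round(4), np.degrees(np.arctan2(T[1,0],T[0,0])))
```

```text
[ 0.779  0.147 -0.584  1.562  0.081  1.457  0.574]
[[ 9.273e-01  3.743e-01  0.000e+00  5.047e-01]
 [ 3.743e-01 -9.273e-01 -2.000e-04 -1.773e-01]
 [-1.000e-04  2.000e-04 -1.000e+00  3.013e-01]
 [ 0.000e+00  0.000e+00  0.000e+00  1.000e+00]] target in tool [-0.0024  0.0021  0.1713] 21.980876568191274
```

servo_tool --pt "1 -0.0024 0.0021 0.01 0 0 -10" --pt "1 -0.0024 0.0021 0.02 0 0 -20" --pt "1 -0.0024 0.0021 0.03 0 0 -30" --pt "1 -0.0024 0.0021 0.04 0 0 -40" --pt "1 -0.0024 0.0021 0.05 0 0 -50" --pt "1 -0.0024 0.0021 0.06 0 0 -60" --pt "1 -0.0024 0.0021 0.07 0 0 -70" --pt "1 -0.0024 0.0021 0.08 0 0 -80" --pt "1 -0.0024 0.0021 0.08 0 0 -90" --pt "1 -0.0024 0.0021 0.08 0 0 -94.1" --pt "1 -0.0024 0.0021 0.08 0 0 -94.1" --pt "1 -0.0024 0.0021 0.08 0 0 -94.1"

```text
clock: 5.2
position: [0.5035, -0.1798, 0.2214]
ee_rot: [0.53, 0.848, -0.0, 0.0]
ft_force: [-0.2, -0.2, -0.9]
grip_width: 0.998
```

Run:
```python
from h import *
print(monitor.get_obs()["joint_pos"].round(3)); p,d,T,K=shot("wrist"); P=cloud(d,T,K)
find("wrist",T,["screw_head","holder"]); tops(p,P,.115,.14); box(P,(.505,-.177),.07,.07,.083)
box(P,(.503,-.18),.03,.118,.135)
print("top in tool",T[:3,3].round(4),"xang",np.degrees(np.arctan2(T[1,0],T[0,0])))
```

```text
[ 0.903  0.209 -0.727  1.684  0.143  1.304  2.174]
wrist screw_head 0.96 [ 0.588 -0.171  0.066]
wrist screw_head 0.89 [ 0.485 -0.266  0.084]
wrist screw_head 0.87 [ 0.496 -0.179  0.121]
wrist holder 0.67 [ 0.487 -0.187  0.08 ]
top 183 [327.6 228.9] z 0.1255 c (500.9, -181.1) mean [ 495.3 -181.2] [21.6 25.6] ang 25.1
box 8563 0.0771 (503.4, -179.8) [75.7 75.1] 5.7
box 1936 0.1258 (503.1, -180.1) [26.5 26. ] 26.5
top in tool [ 0.4304 -0.2157  0.3628] xang 116.02055370117654
```

servo_tool --pt "1 0 0 0.025 0 0 0" --pt "1 0 0 0.05 0 0 0" --pt "1 0 0 0.075 0 0 0" --pt "1 0 0 0.095 0 0 0" --pt "1 0 0 0.11 0 0 0" --pt "1 0 0 0.122 0 0 0" --pt "1 0 0 0.133 0 0 0" --pt "1 0 0 0.133 0 0 0" --pt "0.15 0 0 0.133 0 0 0" --pt "0.15 0 0 0.133 0 0 0" --pt "0.15 0 0 0.133 0 0 0" --pt "0.15 0 0 0.133 0 0 0" --pt "0.15 0 0 0.133 0 0 0" --pt "0.15 0 0 0.133 0 0 0" --grip_force 60

```text
clock: 7.1
position: [0.5038, -0.1797, 0.0887]
ee_rot: [0.529, 0.849, -0.0, 0.0]
ft_force: [-1.2, -0.0, 5.2]
grip_width: 0.298
```

servo_tool --pt "0 0 0 -0.006 0 0 0" --pt "0 0 0 -0.02 0 0 0" --pt "0 0 0 -0.04 0 0 0" --pt "0 0 0 -0.065 0 0 0" --pt "0 0 0 -0.09 0 0 0" --pt "0 0 0 -0.115 0 0 0" --pt "0 0 0 -0.135 0 0 0" --pt "0 0 0 -0.15 0 0 0" --pt "0 0 0 -0.15 0 0 0" --pt "0 0 0 -0.15 0 0 0"

```text
clock: 8.35
position: [0.5032, -0.1796, 0.2377]
ee_rot: [0.529, 0.849, -0.0, -0.0]
ft_force: [0.1, -0.2, -2.1]
grip_width: 0.295
```

Run:
```python
from h import *
o=monitor.get_obs();print(o["joint_pos"].round(3),o["grip_width"],o["ft_force"].round(2)); p,d,T,K=shot("wrist","d.png"); P=cloud(d,T,K)
find("wrist",T,["screw_head","screw_pin","screw"])
print(T[:3,3].round(4))
p,d,T,K=shot("top"); P=cloud(d,T,K); box(P,(.555,.155),.06,.09,.105)
m=(abs(P[...,0]-.553)<.035)&(abs(P[...,1]-.1547)<.035)&(P[...,2]<.09); t=P[m];print(len(t),(t[:,:2].mean(0)*1000).round(1),t[:,2].min(),t[:,2].max())
T0=tool();print("jig in tool",(T0[:3,:3].T@(np.array([.5534,.1547,.0])-T0[:3,3])).round(4))
```

```text
[ 0.907  0.198 -0.73   1.66   0.135  1.337  2.183] 0.294568259132708 [ 0.15 -0.21 -2.07]
wrist screw_head 0.96 [ 0.485 -0.265  0.086]
wrist screw_head 0.69 [ 0.495 -0.182  0.266]
wrist screw_pin 0.88 [ 0.489 -0.272  0.081]
wrist screw_pin 0.66 [ 0.492 -0.182  0.271]
wrist screw 0.77 [ 0.486 -0.271  0.079]
wrist screw 0.61 [ 0.491 -0.183  0.27 ]
[ 0.4304 -0.2158  0.3792]
box 865 0.1002 (553.6, 154.9) [68.2 67.2] 62.4
312 [549.7 146.6] 0.013178381894455526 0.08924691298816478
jig in tool [0.2777 0.1925 0.2379]
```

View pics/d.png

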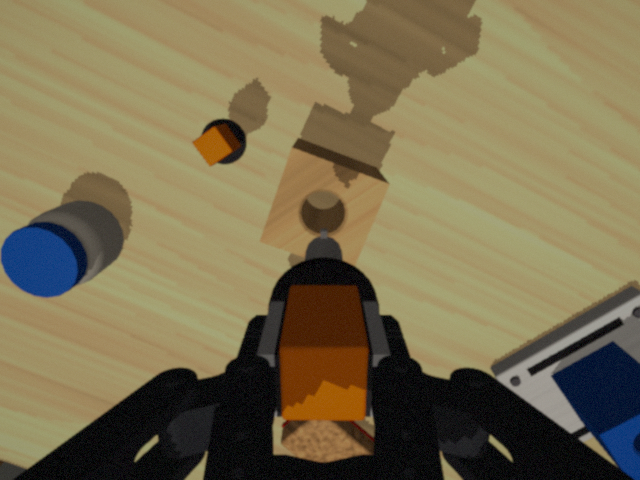

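The screw is held upright, and the parking hole at (323,212) is empty. I'm carrying it close to the tower, offset so the wrist camera can see the well.

servo_tool --pt "0 0.015 0.014 0 0 0 0" --pt "0 0.04 0.038 0 0 0 0" --pt "0 0.07 0.066 0 0 0 0" --pt "0 0.1 0.095 0 0 0 0" --pt "0 0.13 0.123 0 0 0 0" --pt "0 0.16 0.151 0 0 0 0" --pt "0 0.19 0.179 0 0 0 0" --pt "0 0.22 0.208 0 0 0 0" --pt "0 0.247 0.233 0 0 0 0" --pt "0 0.267 0.252 0 0 0 0" --pt "0 0.278 0.262 0 0 0 0" --pt "0 0.278 0.262 0 0 0 0" --pt "0 0.278 0.262 0 0 0 0"

```text
clock: 10.22
position: [0.6162, 0.1839, 0.2382]
ee_rot: [0.529, 0.848, -0.0, 0.0]
ft_force: [-0.6, 0.3, -2.2]
grip_width: 0.299
```

```bash
cat >> h.py <<'E'
def well(p,P,T,K,c0):
    # circle of well mouth: depth hole inside tower top
    top=(abs(P[...,0]-c0[0])<.045)&(abs(P[...,1]-c0[1])<.045)&(P[...,2]>.092)&(P[...,2]<.108)
    box(P,c0,.045,.092,.108); m=top.astype(np.uint8)
    cs,h=cv2.findContours(m,cv2.RETR_CCOMP,cv2.CHAIN_APPROX_NONE)
    for c,hh in zip(cs,h[0]):
        if hh[3]>=0 and len(c)>30:
            q=c[:,0].astype(float); z=.098
            r=np.stack([(q[:,0]-K[0,2])/K[0,0],(q[:,1]-K[1,2])/K[1,1],np.ones(len(q))],-1)@T[:3,:3].T
            X=T[:3,3]+r*((z-T[2,3])/r[:,2])[:,None]
            (a,b),w,g=cv2.fitEllipse((X[:,:2]*1000).astype(np.float32)); print("well",round(a,1),round(b,1),np.round(w,1),c[:,0].mean(0).round())
E
python3 - <<'E'
from h import *
o=monitor.get_obs();print(o["joint_pos"].round(3),o["grip_width"]); p,d,T,K=shot("wrist","e.png"); P=cloud(d,T,K)
well(p,P,T,K,(.5535,.1548))
T0=tool();print(T0[:3,3].round(4),"jig in tool",(T0[:3,:3].T@(np.array([.5534,.1547,.0])-T0[:3,3])).round(4))
p,d,T,K=shot("top"); P=cloud(d,T,K);well(p,P,T,K,(.5535,.1548))
E
```

```text
[ 0.232  0.496 -0.844  1.363  0.368  1.442  1.428] 0.29855541953592635
box 9803 0.0968 (553.9, 154.3) [68.3 68.2] 62.6
well 553.6 154.1 [30.3 30.5] [325. 117.]
[0.6163 0.1838 0.2383] jig in tool [ 0.0017 -0.0692  0.2383]
box 363 0.1005 (571.7, 136.1) [77.2 36.4] 33.3
```

View pics/e.png

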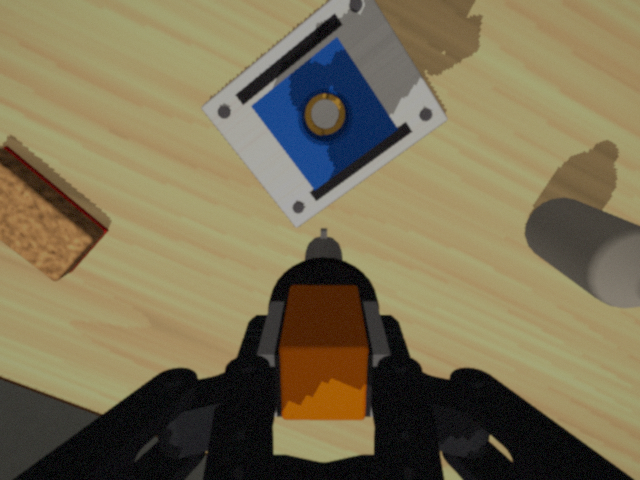

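Run:
```python
from h import *
p=cv2.imread("pics/e.png")[75:155,285:365]; cv2.imwrite("pics/f.png",cv2.resize(cv2.convertScaleAbs(p,alpha=1.8),(560,560),interpolation=cv2.INTER_CUBIC))
```

```text
(no output)
```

View pics/f.png

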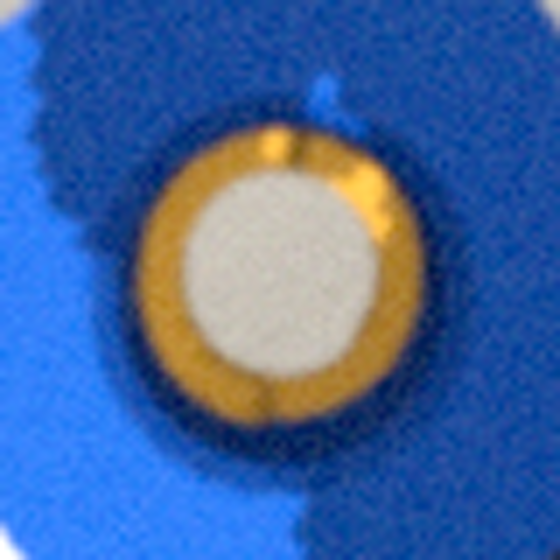

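The rib ends show as dark lines near image vertical, about 9° clockwise of the pin. Turning 48° anticlockwise puts the pin well clear of them, so it should rest with the flange about 10 mm above the rim.

servo_tool --pt "0 0 -0.005 0 0 0 -5" --pt "0 0 -0.015 0 0 0 -12" --pt "0 0.001 -0.028 0 0 0 -20" --pt "0 0.001 -0.042 0 0 0 -28" --pt "0 0.001 -0.056 0 0 0 -36" --pt "0 0.001 -0.065 0 0 0 -43" --pt "0 0.001 -0.0693 0 0 0 -48" --pt "0 0.001 -0.0693 0 0 0 -48" --pt "0 0.001 -0.0693 0 0 0 -48"

```text
clock: 11.45
position: [0.5536, 0.1553, 0.2384]
ee_rot: [0.139, 0.99, -0.0, 0.0]
ft_force: [0.5, -0.2, -1.7]
grip_width: 0.3
```

Run:
```python
from h import *
o=monitor.get_obs();print(o["joint_pos"].round(3),o["grip_width"],o["ft_force"].round(2),o["torque"].round(3)); p,d,T,K=shot("wrist","g.png"); P=cloud(d,T,K)
well(p,P,T,K,(.5536,.1543))
T0=tool();print(T0.round(4),"well in tool",(T0[:3,:3].T@(np.array([.5536,.1543,.0])-T0[:3,3])).round(4))
```

```text
[ 0.476  0.396 -1.052  1.547  0.347  1.401  2.261] 0.29958678345946566 [ 0.53 -0.24 -1.72] [ 0.037  0.015 -0.042]
box 6847 0.0969 (553.5, 154.3) [68.4 68.1] 62.6
[[-9.615e-01  2.747e-01  3.000e-04  5.536e-01]
 [ 2.747e-01  9.615e-01 -2.000e-04  1.555e-01]
 [-3.000e-04 -1.000e-04 -1.000e+00  2.384e-01]
 [ 0.000e+00  0.000e+00  0.000e+00  1.000e+00]] well in tool [-0.0003 -0.0011  0.2384]
```

View pics/g.png

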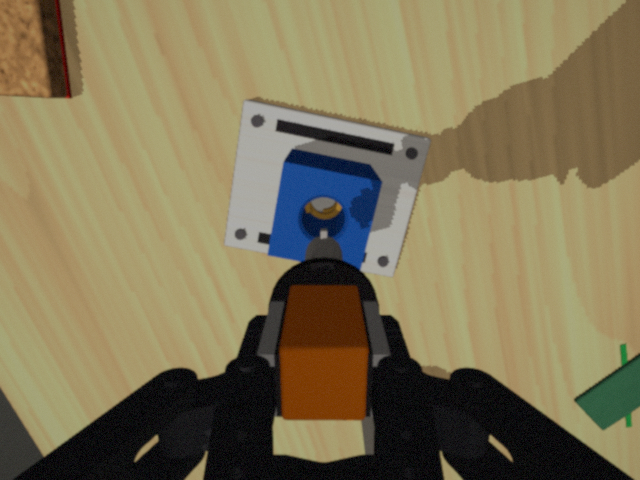

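servo_tool --pt "0 0 -0.0007 0.01 0 0 0" --pt "0 0 -0.0007 0.025 0 0 0" --pt "0 0 -0.0007 0.038 0 0 0" --pt "0 0 -0.0007 0.048 0 0 0" --pt "0 0 -0.0007 0.056 0 0 0" --pt "0 0 -0.0007 0.062 0 0 0" --pt "0 0 -0.0007 0.068 0 0 0" --pt "0 0 -0.0007 0.068 0 0 0"

```text
clock: 12.5
position: [0.5531, 0.155, 0.17]
ee_rot: [0.138, 0.99, -0.0, -0.0]
ft_force: [0.5, 0.5, -0.9]
grip_width: 0.296
```

servo_tool --pt "0 0 0 0.005 0 0 0" --pt "0 0 0 0.01 0 0 0" --pt "0 0 0 0.015 0 0 0" --pt "0 0 0 0.02 0 0 0" --pt "0 0 0 0.025 0 0 0" --pt "0 0 0 0.03 0 0 0" --pt "0 0 0 0.034 0 0 0" --pt "0 0 0 0.038 0 0 0" --pt "0 0 0 0.038 0 0 0"

```text
clock: 13.62
position: [0.5531, 0.155, 0.132]
ee_rot: [0.138, 0.99, -0.0, -0.0]
ft_force: [0.4, -0.0, -1.0]
grip_width: 0.299
```

Run:
```python
from h import *
for _ in range(3):
    o=monitor.get_obs();print(o["joint_pos"].round(3),o["position"].round(4),o["ft_force"].round(2),o["torque"].round(3)); eyes.camera("top")
```

```text
[ 0.439  0.487 -1.     1.68   0.433  1.216  2.202] [0.5531 0.155  0.132 ] [ 0.42 -0.04 -0.97] [ 0.006  0.047 -0.01 ]
[ 0.439  0.486 -1.     1.68   0.433  1.216  2.202] [0.5532 0.1551 0.1322] [-0.31 -0.31 -1.29] [-0.006 -0.011  0.018]
[ 0.439  0.486 -1.001  1.68   0.433  1.216  2.202] [0.5533 0.1551 0.1324] [ 0.23  0.49 -1.98] [0.038 0.035 0.007]
```

servo_tool --pt "0 0 0 0.0015 0 0 0" --pt "0 0 0 0.003 0 0 0" --pt "0 0 0 0.0045 0 0 0" --pt "0 0 0 0.006 0 0 0" --pt "0 0 0 0.0075 0 0 0" --pt "0 0 0 0.009 0 0 0" --pt "0 0 0 0.009 0 0 0"

```text
clock: 14.65
position: [0.5532, 0.1551, 0.1232]
ee_rot: [0.138, 0.99, -0.0, -0.0]
ft_force: [-1.3, -0.5, -2.2]
grip_width: 0.296
```

servo_tool --pt "0 0 0 0.0006 0 0 0" --pt "0 0 0 0.0012 0 0 0" --pt "0 0 0 0.0018 0 0 0" --pt "0 0 0 0.002 0 0 0"

```text
clock: 15.15
position: [0.5532, 0.1551, 0.1212]
ee_rot: [0.138, 0.99, -0.0, -0.0]
ft_force: [-0.6, 0.4, -2.0]
grip_width: 0.299
```

servo_tool --pt "0 0 0 0.0005 0 0 0" --pt "0 0 0 0.001 0 0 0" --pt "0 0 0 0.0015 0 0 0" --pt "0 0 0 0.0015 0 0 0"

```text
clock: 15.65
position: [0.5532, 0.1551, 0.1197]
ee_rot: [0.138, 0.99, -0.0, -0.0]
ft_force: [-0.0, -0.2, -1.6]
grip_width: 0.297
```

servo_tool --pt "0 0 0 0.0005 0 0 0" --pt "0 0 0 0.001 0 0 0" --pt "0 0 0 0.0012 0 0 0"

```text
clock: 16.02
position: [0.5532, 0.1551, 0.1186]
ee_rot: [0.138, 0.99, -0.0, 0.0]
ft_force: [-0.3, -0.8, -0.6]
grip_width: 0.297
```

servo_tool --pt "0 0 0 0.0005 0 0 0" --pt "0 0 0 0.001 0 0 0" --pt "0 0 0 0.001 0 0 0"

```text
clock: 16.4
position: [0.5535, 0.1552, 0.1179]
ee_rot: [0.138, 0.99, 0.0, 0.0]
ft_force: [-0.4, -0.0, 3.1]
grip_width: 0.295
```

servo_tool --pt "0 0 0 0.0004 0 0 0" --pt "0 0 0 0.0007 0 0 0" --pt "0 0 0 0.0007 0 0 0"

```text
clock: 16.77
position: [0.5536, 0.1553, 0.1177]
ee_rot: [0.138, 0.99, 0.0, 0.001]
ft_force: [-0.4, -2.1, 8.4]
grip_width: 0.296
```

Contact is at the predicted height, with the flange 9.7 mm above the rim, so home should be about 116° clockwise. I'm turning along the helix with light pressure.

servo_tool --pt "0 0 0 -0.0003 0 0 0" --pt "0 -0.0001 0 0.0001 0 0 5" --pt "0 -0.0001 0 0.0005 0 0 10" --pt "0 -0.0002 0 0.0009 0 0 15" --pt "0 -0.0003 0 0.0014 0 0 20" --pt "0 -0.0003 0 0.0014 0 0 20"

```text
clock: 17.52
position: [0.5538, 0.1555, 0.1162]
ee_rot: [0.308, 0.951, 0.0, 0.0]
ft_force: [-1.1, 0.6, 6.3]
grip_width: 0.304
```

servo_tool --pt "0 -0.0001 0 0.0004 0 0 5" --pt "0 -0.0001 0 0.0008 0 0 10" --pt "0 -0.0002 0 0.0012 0 0 15" --pt "0 -0.0003 0 0.0016 0 0 20" --pt "0 -0.0003 0 0.002 0 0 25" --pt "0 -0.0004 -0.0001 0.0024 0 0 30" --pt "0 -0.0004 -0.0001 0.0024 0 0 30"

```text
clock: 18.4
position: [0.5542, 0.1551, 0.1137]
ee_rot: [0.543, 0.839, 0.001, 0.0]
ft_force: [0.8, 0.2, 5.3]
grip_width: 0.295
```

Run:
```python
from h import *
o=monitor.get_obs();T=tool();print(o["joint_pos"].round(3),o["position"].round(4),o["ft_force"].round(2),o["torque"].round(3),np.degrees(np.arctan2(T[1,0],T[0,0])))
```

```text
[ 0.313  0.442 -0.822  1.702  0.351  1.15   1.386] [0.5542 0.1551 0.1137] [0.79 0.16 5.33] [ 0.107 -0.017 -0.025] 114.16921647564257
```

servo_tool --pt "0 -0.0001 0 0.0004 0 0 4" --pt "0 -0.0001 0 0.0007 0 0 8" --pt "0 -0.0002 0 0.001 0 0 12" --pt "0 -0.0002 0 0.0013 0 0 16" --pt "0 -0.0002 0 0.0013 0 0 16"

```text
clock: 19.02
position: [0.5542, 0.1551, 0.1124]
ee_rot: [0.655, 0.756, 0.001, 0.0]
ft_force: [-0.6, 0.5, 5.0]
grip_width: 0.297
```

servo_tool --pt "0 -0.0001 0 0.0004 0 0 5" --pt "0 -0.0001 0 0.0008 0 0 10" --pt "0 -0.0002 0 0.0012 0 0 15" --pt "0 -0.0003 0 0.0017 0 0 20" --pt "0 -0.0003 0 0.0017 0 0 20"

```text
clock: 19.65
position: [0.5543, 0.1547, 0.1106]
ee_rot: [0.776, 0.631, 0.001, 0.0]
ft_force: [0.4, 0.1, 4.8]
grip_width: 0.299
```

Run:
```python
from h import *
o=monitor.get_obs();T=tool();print(o["joint_pos"].round(3),o["position"].round(4),o["ft_force"].round(2),o["torque"].round(3),np.degrees(np.arctan2(T[1,0],T[0,0])))
```

```text
[ 0.228  0.412 -0.708  1.709  0.292  1.128  0.8  ] [0.5543 0.1547 0.1106] [0.38 0.15 4.83] [ 0.137  0.026 -0.058] 78.19897876749168
```

servo_tool --pt "0 -0.0001 0 0.0004 0 0 5" --pt "0 -0.0001 0 0.0008 0 0 10" --pt "0 -0.0002 0 0.0012 0 0 15" --pt "0 -0.0002 0 0.0012 0 0 15"

```text
clock: 20.15
position: [0.5542, 0.1545, 0.1094]
ee_rot: [0.852, 0.524, 0.001, 0.0]
ft_force: [0.7, 0.7, 6.1]
grip_width: 0.299
```

Run:
```python
from h import *
o=monitor.get_obs();T=tool();print(o["joint_pos"].round(3),o["position"].round(4),o["ft_force"].round(2),o["torque"].round(3),np.degrees(np.arctan2(T[1,0],T[0,0])))
```

```text
[ 0.192  0.401 -0.661  1.712  0.27   1.12   0.554] [0.5542 0.1545 0.1094] [0.72 0.73 6.1 ] [ 0.105  0.016 -0.021] 63.19403998784417
```

servo_tool --pt "0 0 0 0.0002 0 0 3" --pt "0 -0.0001 0 0.0004 0 0 6" --pt "0 -0.0001 0 0.0004 0 0 6"

```text
clock: 20.52
position: [0.5543, 0.1547, 0.1091]
ee_rot: [0.878, 0.479, 0.001, -0.0]
ft_force: [0.3, 1.9, 5.1]
grip_width: 0.298
```

```bash
cat > s.py <<'E'
from h import *
o=monitor.get_obs();T=tool();print(o["joint_pos"][6].round(3),o["position"].round(4),o["ft_force"].round(2),o["torque"].round(3),np.degrees(np.arctan2(T[1,0],T[0,0])))
E
python3 s.py
```

```text
0.456 [0.5543 0.1547 0.1091] [0.28 1.92 5.12] [ 0.554 -0.358 -0.015] 57.2709645157788
```

servo_tool --pt "0 0 0 0.0002 0 0 3" --pt "0 -0.0001 0 0.0004 0 0 6" --pt "0 -0.0001 0 0.0004 0 0 6"

```text
clock: 20.9
position: [0.5542, 0.154, 0.1088]
ee_rot: [0.902, 0.433, 0.001, 0.0]
ft_force: [0.0, 0.3, 7.5]
grip_width: 0.297
```

```bash
python3 s.py
```

```text
0.358 [0.5542 0.154  0.1088] [0.02 0.35 7.55] [ 0.119 -0.002 -0.129] 51.253631944294604
```

servo_tool --pt "0 0 0 0.0001 0 0 2" --pt "0 0 0 0.0002 0 0 4" --pt "0 0 0 0.0002 0 0 4"

```text
clock: 21.28
position: [0.5543, 0.154, 0.1088]
ee_rot: [0.916, 0.401, 0.001, 0.0]
ft_force: [-0.5, 0.2, 9.3]
grip_width: 0.298
```

```bash
python3 s.py
```

```text
0.292 [0.5543 0.154  0.1088] [-0.46  0.21  9.34] [ 0.044  0.217 -0.037] 47.264271235181276
```

servo_tool --pt "0 0 0 0.0001 0 0 2" --pt "0 0 0 0.0002 0 0 4" --pt "0 0 0 0.0002 0 0 4"

```text
clock: 21.65
position: [0.5544, 0.154, 0.1087]
ee_rot: [0.93, 0.369, 0.001, 0.0]
ft_force: [-0.5, 0.1, 12.0]
grip_width: 0.299
```

```bash
python3 s.py
```

```text
0.226 [0.5544 0.154  0.1087] [-0.53  0.06 11.97] [-0.003  0.242 -0.095] 43.264026949575445
```

servo_tool --pt "0 0 0 -0.0004 0 0 3" --pt "0 0 0 -0.0008 0 0 3" --pt "0 0 0 -0.0008 0 0 3"

```text
clock: 22.02
position: [0.5542, 0.1539, 0.1088]
ee_rot: [0.939, 0.344, 0.0, 0.0]
ft_force: [2.3, -0.2, 6.0]
grip_width: 0.297
```

```bash
python3 s.py
python3 - <<'E'
from h import *
p,d,T,K=shot("scene"); cv2.imwrite("pics/i.png",cv2.resize(p[215:305,345:455],(770,630),interpolation=cv2.INTER_CUBIC)[:600])
E
```

```text
0.177 [0.5542 0.1539 0.1088] [ 2.28 -0.21  5.99] [ 0.122 -0.354 -0.046] 40.27035304526821
```

View pics/i.png

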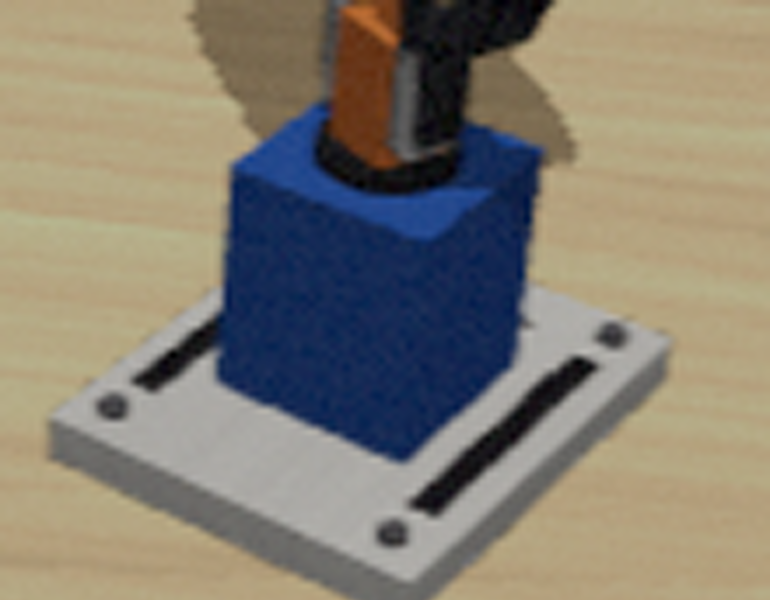

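The black flange lies flat on the blue rim (crop about (390,170)) with no visible gap. Releasing.

servo_tool --pt "0.4 0 0 0 0 0 0" --pt "0.7 0 0 0 0 0 0" --pt "1 0 0 0 0 0 0" --pt "1 0 0 0 0 0 0" --pt "1 0 0 0 0 0 0" --pt "1 0 0 0 0 0 0" --pt "1 0 0 -0.02 0 0 0" --pt "1 0 0 -0.05 0 0 0" --pt "1 0 0 -0.09 0 0 0" --pt "1 0 0 -0.13 0 0 0" --pt "1 0 0 -0.15 0 0 0" --pt "1 0 0 -0.15 0 0 0"

```text
clock: 23.58
position: [0.5545, 0.1544, 0.2613]
ee_rot: [0.939, 0.344, 0.002, 0.0]
ft_force: [-0.4, 0.3, -1.8]
grip_width: 1.002
```

```bash
python3 s.py
python3 - <<'E'
from h import *
p,d,T,K=shot("wrist","j.png"); P=cloud(d,T,K); box(P,(.5538,.1543),.025,.135,.16); box(P,(.5538,.1543),.045,.09,.11)
m=(abs(P[...,0]-.5538)<.025)&(abs(P[...,1]-.1543)<.025)&(P[...,2]>.13); a=np.c_[P[m][:,:2],np.ones(m.sum())]; print("plane",np.linalg.lstsq(a,P[m][:,2],rcond=None)[0][:2])
p,d,T,K=shot("top"); find("top",T,["resin_bottle","filler_jar","sanding_block"])
E
```

```text
0.237 [0.5545 0.1544 0.2613] [-0.42  0.27 -1.77] [-0.011  0.014  0.041] 40.190498906659826
box 1694 0.1457 (553.8, 154.3) [26. 26.] 39.4
box 6092 0.0971 (554.1, 154.0) [68.1 68.6] 62.6
plane [-6.1661546   7.35244091]
top resin_bottle 0.63 [0.551 0.388 0.136]
top filler_jar 0.77 [ 0.635 -0.35   0.081]
top sanding_block 0.55 [ 0.743 -0.04   0.027]
```

View pics/j.png

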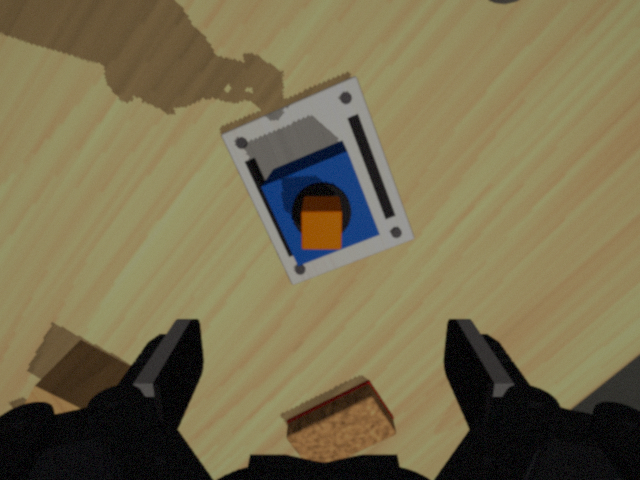

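```bash
python3 -c "
from workcell import ticket; print(ticket.hand_in())"
```

```text
the job is handed in; nothing more can be done
None
```

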